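# Close a sprung sample cell with its bayonet cover

### The job

Close the sample cell for a measurement: take the loose bayonet cover by its bar handle, lower it through the slots of the cell's mouth until it rests on the sample, and twist it clockwise (seen from above) until its pins cam tight under the lips. The sample may be thick or thin, so go by feel: press lightly while you turn, notice where the ramps bite, turn only about 8 degrees more and let go; never force it. Leave the small things on the worktop where they are.

Things in the scene. Friction and masses are not known exactly. Their poses are not given: they have to be found in the camera images.
- cell: Steel sample cell, fixed to the worktop. Base flange 112 mm across, 12 mm thick; on it an upright round cup 84 mm across, rim 68 mm above the worktop. Origin: centre of the underside, z up. Inside the rim are three lips with three slots between them. Two small coaxial sockets stick out of the cup, 16 mm, toward its own +x, under the first slot.
- cell_mouth (a point): Centre of the cell's mouth, in the plane of the rim, 68 mm above the cell's origin. The bore between the lips is 57 mm across (1.5 mm clearance all round the cover's plug); lip edges and slot edges are bevelled by 2 mm at the top. Behind the lips the cup is 69 mm wide inside.
- cell_slot (a point): Middle of the first slot at rim height, 31.5 mm from the axis along the cell's +x; the others lie 120 and 240 degrees round. Each slot lets one pin down; it is 20 degrees wide (11 mm at this radius) for a 6 mm pin, so the cover's angle must be right to about 4 degrees.
- cell_ramp (a point): Where the ramp under a lip begins: 60 mm above the cell's origin, 10 degrees clockwise (from above) of the first slot's middle. From here the lip's underside falls 0.1 mm per degree clockwise and draws the pin down with it; an end stop halts the pin 92 degrees from the slot's middle. The ramps hold by friction when let go. Never load pins and lips above 36 N, reached some 14 degrees past the bite.
- cell_well (a point): Floor of the cup, 20 mm above the cell's origin. On it a stiffly sprung electrode (28 N/mm, 5 mm travel) carries a white sample disc, 24 mm across; its top, 45.3 to 49.9 mm above the cell's origin, differs each time and is not measured. The lowered cover lands on it.
- cover: Loose bayonet cover, about 0.45 kg, standing upright. Origin: centre of its flat underside, z up. Aluminium plug 54 mm across, lower edge bevelled, under a flange 84 mm across from 26.5 to 32.5 mm up. Pins at its own +x, 120 and 240 degrees; it fits in any of three ways. Pins are clear under the lips when its origin is less than 51 mm above the cell's origin.
- cover_pin (a point): Outer end of one of three 6 mm round pins, 32.5 mm from the cover's axis, 6 mm above its underside, along its +x (stud on the flange). Turning, pins run free until they meet the ramps 20 to 75 degrees on: there a steady push of 5 to 10 N on the cover, its height held, begins to fade (the bite), about 1 N a degree. Load grows 2 N, torque 0.03 to 0.05 N m per degree; tight is 12 to 25 N.
- handle (a point): Middle of the cover's black bar handle, 64 mm above its underside on its axis. The bar lies along the cover's x axis, 90 mm long, 14 mm wide (y), 16 mm tall, on a neck 13 mm wide and 40 mm long; grip it across its width at the middle, fingertips above the flange, whose top is 31 mm below.
- brass_weight_large: Brass check weight, 29 mm across and 41 mm high, between the cell and the cover; a bystander. Origin: centre of the underside.
- brass_weight_small: Brass check weight, 23 mm across and 35 mm high; a bystander. Origin: centre of the underside.
- marker_pen: Marker pen lying near the front edge, 131 x 16 x 18 mm; a bystander.
- parts_tray: Clear tray of small screws, 112 x 66 x 22 mm, left of the meter; a bystander.
- paste: Small paste tube lying right of the cell, 94 x 35 x 17 mm; a bystander.
- green_driver: Screwdriver lying at the front, right of the cell, 179 x 25 x 25 mm; a bystander.

How it is judged:
At the end, for the whole second after the job is handed in: The cover sits upright in the cell's mouth (axis within 4 mm, tilt under 3 degrees, underside 43 to 51.5 mm above the cell's base), at rest, let go, and its pins are still pressed against the lips with more than 10 N by the spring (contact force between cover and cell above 10 N and z of cover in the frame of cell between 0.043 and 0.0515 m and horizontal distance between cover and cell below 0.004 m and angle between cover's own z axis and vertical below 0.05 rad and linear speed of cover below 0.01 m/s); the robot touches nothing.
It fails at once if cover and cell pressed on each other by more than 36 N (jammed, rammed or over-tightened) (contact force between cover and cell above 36 N).
It fails at once if a bystander moved by more than 30 mm (distance of any of brass_weight_large, brass_weight_small, marker_pen, parts_tray, paste, green_driver from where it was at the start of the episode above 0.03 m).
It also fails if it takes over 72 s, if anything falls off the work surface, if the arm or the gripper's body presses on something with over 40 N, if the wrist force passes 120 N, or if a joint passes its speed limit or range.

### The arm

A 6-joint arm with a two-finger parallel gripper is mounted at the origin on a cart in front of the work surface, level with it; the furniture and walls round the work are solid. World frame = base frame: x ahead of the robot, y to its left, z up, the work surface at z = 0. Lengths are in m, angles in rad, forces in N, time in s.
With the tool pointing down it reaches from about 0.225 to 0.875 m from the base axis. Payload 3.4 kg.
Tool frame: the origin (TCP) lies at the very end of the fingers, on their centre line; the grasp point (between the pads) lies behind it (manip.grasp_offset is the z of the grasp point in the tool frame, in m); z points along the fingers, y is the line along which they close (so a half turn about z gives the same grasp; the last joint's range is limited). The gripper opens to 85 mm and grips with 20 to 120 N. Pads are 22 mm wide; open, the fingers measure 114 mm over their backs; the gripper's body (76 mm by 85 mm) begins 54 mm behind the grasp point. The pads swing forward as they close: fully open they stand 13 mm farther back than shut.
Start: joints at [1.089, 0.276, 1.505, -0, 1.361, -0.121], TCP at [0.203, 0.538, 0.231] pointing down, gripper open.
Joint ranges: [-2.89, 2.89], [-0.75, 2.08], [0.22, 2.7], [-1.18, 4.32], [0.11, 2.71], [-2.7, 2.7]. Speed limits (rad/s): [2.57, 2.57, 3.14, 3.14, 3.14, 3.14].

### API

Orientations are given as a unit quaternion [w, x, y, z].
In Python, from rig import manip gives the robot as it stands.
- The arm moves only by the shell command python3 -m pendant 'ROWS' [FORCE]. ROWS is JSON, a list of rows, each an object of numbers: "dx", "dy", "dz": the shift along the tool's x, y, z in m; "rx", "ry", "rz": the turn, a rotation vector about the tool's x, y, z in degrees; "hand": the finger opening in m, from 0 to 0.0854. In form: [{"dx": .., "dy": .., "dz": .., "rx": .., "ry": .., "rz": .., "hand": ..}, ...]. A call has 1 to 12 rows; each row shifts and turns the commanded pose from where the row before left it, along the tool's axes as they then stand; what a row does not reach is not made up. A row lasts 1/12 s, in which the tool goes at most 41.7 mm and 7.16 degrees, less where a joint would pass 70% of its speed; a pose out of reach is approached as far as the arm can. A call is refused whole if a number of a shift passes 0.0417 or a number of a turn 7.16, either way. A call with a gripper value outside its range is refused whole. The fingers move at their own pace and stop on an object; FORCE is the grip in N (left out, the last holds). Time passes only in rows, so rows that do not move let the fingers close. It gives the time, the measured TCP pose, the force, the opening and the grip force at its end, in the units of the state.
- manip.get_state(): the state, without advancing time (a new reading comes with each control period).
- manip.get_image(name): name is "scene" or "side" or "wrist"; returns a dict with "frame" (400x640x3 uint8, red, green, blue), "fx", "fy", "cx", "cy" (pixels), "position" and "attitude" of the camera in the world; the wrist camera has in their place "mount" (4x4, takes a point from camera to tool coordinates, whose origin is the TCP and whose axes are the flange's). Camera axes: x right, y up, looking along -z (the intrinsics and any distortion apply to the point x, -y, -z); pixel columns grow to the right and rows downward; lengths in m; the calibration is good to about 2 mm. A picture is of the moment at which its call begins: read the wrist's pose just before it. There is no depth.
- manip.sign_off(): hands the job in; it is judged then, once.
The state is a dict: "clock": time; "qpos": joint angles; "qd": joint speeds; "effort": joint torques, N m; "position": TCP position; "ee_rot": TCP orientation; "contact_force": force on the tool from outside, world axes, zero at the start; "moment": the same for the moment, N m; "width": finger opening in m; "gripper_force": force on a finger pad.
Only numpy, scipy, OpenCV 4.12 (cv2) and the standard library are available. Lean on these libraries where they do the work, as an engineer would, in place of code of your own. Each camera call takes 0.05 s, during which the arm holds its last target. There are 200 camera calls.

## Working session

There is one attempt and no reset: what is moved stays moved. The work goes in short steps, Python scripts to look and compute and a shell command to move; the robot and the scene stay as the last step left them, time stands still between calls to the robot, and variables do not carry over. Pictures are saved under pics/ and viewed, at most 10 in all, crops included, and the job is handed in when it is done.

```bash
mkdir -p pics; ls; python3 - <<'E'
from rig import manip
import cv2,numpy as np
s=manip.get_state();print(s, manip.grasp_offset)
for n in ("scene","side","wrist"):
    d=manip.get_image(n);cv2.imwrite(f"pics/{n}0.png",d["frame"][:,:,::-1])
    print(n,{k:v for k,v in d.items() if k!="frame"})
E
```

```text
pics
{'clock': 0.0, 'qpos': array([ 1.08900397e+00,  2.76619789e-01,  1.50616082e+00, -3.26207323e-05,
        1.36068064e+00, -1.21011716e-01]), 'qd': array([-0.00019005, -0.00126897, -0.00045408, -0.00184406, -0.00049792,
        0.00179841]), 'effort': array([-7.97299890e-05, -4.16768610e+01, -2.45805395e+01, -6.65478910e-04,
        1.07894756e-02, -2.39143297e-06]), 'position': array([0.20275035, 0.53749648, 0.23041453]), 'ee_rot': array([-2.62125561e-04,  1.79410132e-01,  9.83773923e-01, -8.96915466e-04]), 'contact_force': array([0.08667006, 0.14207188, 0.16589142]), 'moment': array([ 0.07003342, -0.03343779, -0.06561705]), 'gripper_force': 0.0, 'width': 0.08536630964261645} -0.0187
scene {'fx': 443.1703847706275, 'fy': 443.1703847706275, 'cx': 316.4639311358757, 'cy': 198.79547548847486, 'position': array([-0.25805011, -0.54518235,  0.69450234]), 'attitude': array([ 0.7838469 ,  0.43006825, -0.21288818, -0.39408623])}
side {'fx': 514.726381183217, 'fy': 514.726381183217, 'cx': 316.64309492488104, 'cy': 190.19643535337752, 'position': array([0.10642756, 1.18202636, 0.87877796]), 'attitude': array([-0.13970981, -0.06899854,  0.46954972,  0.86904743])}
wrist {'fx': 336.27317399365575, 'fy': 336.27317399365575, 'cx': 318.44668007958154, 'cy': 200.62855590894145, 'mount': array([[-4.44149568e-04,  9.61714840e-01,  2.74051764e-01,
         7.12285222e-02],
       [ 9.99999803e-01,  3.05559213e-04,  5.48395123e-04,
        -8.64293423e-04],
       [ 4.43660687e-04,  2.74051953e-01, -9.61714786e-01,
        -1.42132721e-01],
       [ 0.00000000e+00,  0.00000000e+00,  0.00000000e+00,
         1.00000000e+00]])}
```

View pics/scene0.png

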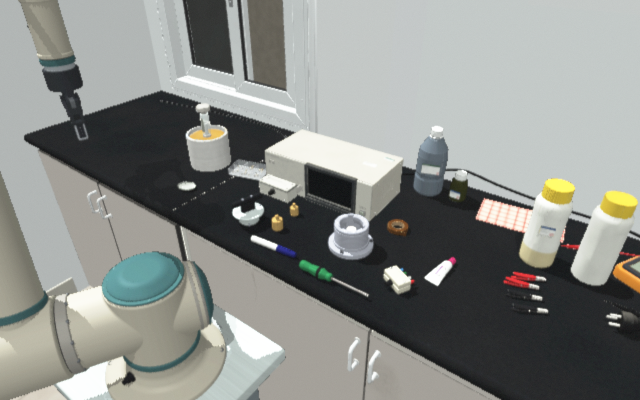

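View pics/side0.png

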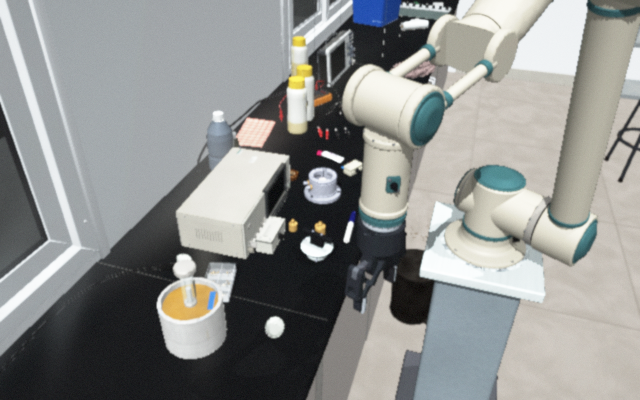

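View pics/wrist0.png

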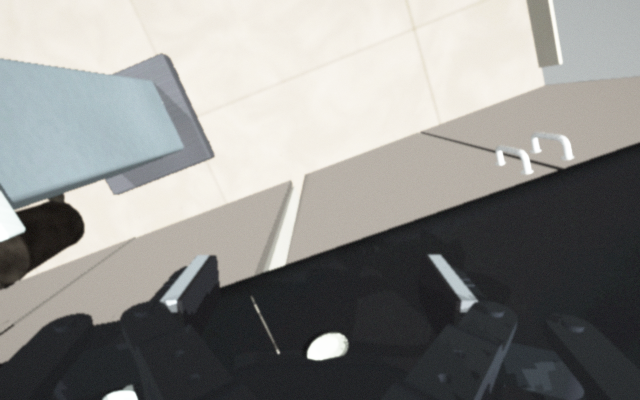

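The scene view shows the cell's mouth at about (352,222), the cover at (248,212), and the weights at (278,223) and (294,210). In the side view the cell is at (322,176) and the cover at (317,248). Next I'll get rough positions.

```bash
cat > h.py <<'E'
from rig import manip
import cv2,numpy as np
from scipy.spatial.transform import Rotation as R
def q(a): return R.from_quat([a[1],a[2],a[3],a[0]]).as_matrix()
def cam(n,path=None):
    s=manip.get_state(); d=manip.get_image(n)
    if n=="wrist":
        T=np.eye(4);T[:3,:3]=q(s["ee_rot"]);T[:3,3]=s["position"];T=T@d["mount"];d["Rm"],d["p"]=T[:3,:3],T[:3,3]
    else: d["Rm"],d["p"]=q(d["attitude"]),np.array(d["position"])
    if path: cv2.imwrite(path,d["frame"][:,:,::-1])
    return d
def onplane(d,u,v,z):
    r=d["Rm"]@np.array([(u-d["cx"])/d["fx"],-(v-d["cy"])/d["fy"],-1.])
    return d["p"]+r*(z-d["p"][2])/r[2]
def proj(d,P):
    c=d["Rm"].T@(np.array(P)-d["p"]);return d["cx"]-d["fx"]*c[0]/c[2],d["cy"]+d["fy"]*c[1]/c[2]
E
python3 - <<'E'
from h import *
a=cam("scene");b=cam("side")
print("cell",onplane(a,352,223,.068),onplane(b,322,176,.068))
print("cover",onplane(a,248,213,.03),onplane(b,317,249,.03))
print("wl",onplane(a,278,223,.02),onplane(b,320,229,.02))
print("ws",onplane(a,294,210,.018),onplane(b,293,227,.018))
for n,d,(u,v) in (("scene",a,(300,215)),("side",b,(320,215))):
    cv2.imwrite(f"pics/{n}c.png",cv2.resize(d["frame"][v-60:v+60,u-80:u+80,::-1],None,fx=5,fy=5,interpolation=cv2.INTER_CUBIC))
E
```

```text
cell [ 0.4872993  -0.09095446  0.068     ] [ 0.48555785 -0.0723971   0.068     ]
cover [0.40722639 0.18310503 0.03      ] [0.40928328 0.21126093 0.03      ]
wl [0.43032188 0.09878022 0.02      ] [0.43104962 0.11681261 0.02      ]
ws [0.50404101 0.10534478 0.018     ] [0.50465021 0.1296104  0.018     ]
```

View pics/scenec.png

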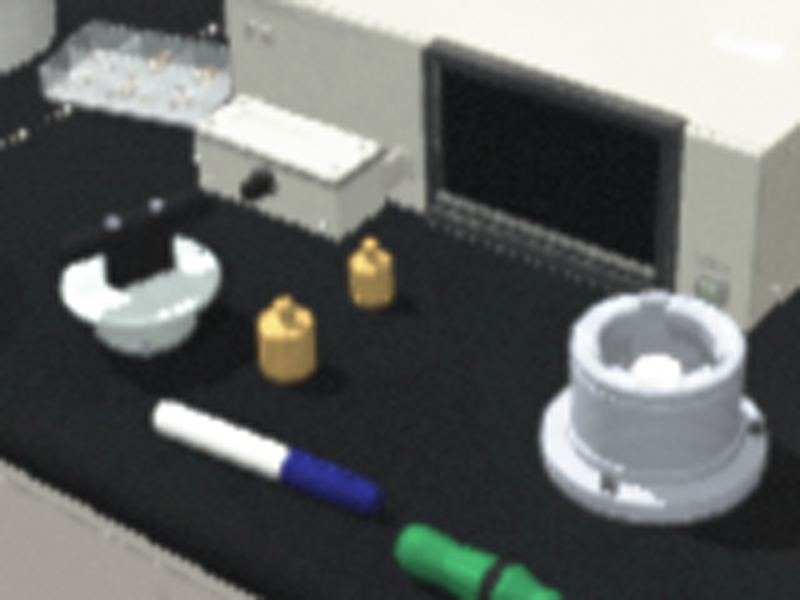

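```bash
python3 - <<'E'
from h import *
a=cam("scene");b=cam("side");s=manip.get_state()
print(proj(a,s["position"]),proj(b,s["position"]))
Rt=q(s["ee_rot"]);print(Rt.round(3)); print(Rt.T@(np.array([.40,.19,.25])-s["position"]))
def bar(a,b):
    P=onplane(a,220+70/5,155+245/5,.064);Q=onplane(a,220+205/5,155+190/5,.064);return P,Q,np.degrees(np.arctan2(*(Q-P)[1::-1])),np.linalg.norm(Q-P)
print(bar(a,b))
E
```

```text
(np.float64(80.99549849776508), np.float64(136.3438264460092)) (np.float64(373.6948241841921), np.float64(299.04309910032197))
[[-0.936  0.353 -0.   ]
 [ 0.353  0.936 -0.   ]
 [ 0.    -0.    -1.   ]]
[-0.30717811 -0.25594279 -0.0188131 ]
(array([0.38146292, 0.2041496 , 0.064     ]), array([0.46287022, 0.18455056, 0.064     ]), np.float64(-13.53651289620158), np.float64(0.0837333299160562))
```

```bash
python3 -m pendant '[{"dx":-0.03,"dy":-0.025,"dz":-0.002},{"dx":-0.03,"dy":-0.025,"dz":-0.002},{"dx":-0.03,"dy":-0.025,"dz":-0.002},{"dx":-0.03,"dy":-0.025,"dz":-0.002},{"dx":-0.03,"dy":-0.025,"dz":-0.002},{"dx":-0.03,"dy":-0.025,"dz":-0.002},{"dx":-0.03,"dy":-0.025,"dz":-0.002},{"dx":-0.03,"dy":-0.025,"dz":-0.002},{"dx":-0.03,"dy":-0.025},{"dx":-0.03,"dy":-0.025},{},{}]'
python3 - <<'E'
from h import *
d=cam("wrist","pics/w1.png")
print(proj(d,[.41,.195,.064]),proj(d,[.487,-.08,.068]),d["p"])
E
```

```text
(np.float64(112.96925228211515), np.float64(439.48508002242806)) (np.float64(-40.77420419910504), np.float64(540.0861632724893)) [0.13601413 0.562272   0.37324558]invalid input
```

View pics/w1.png

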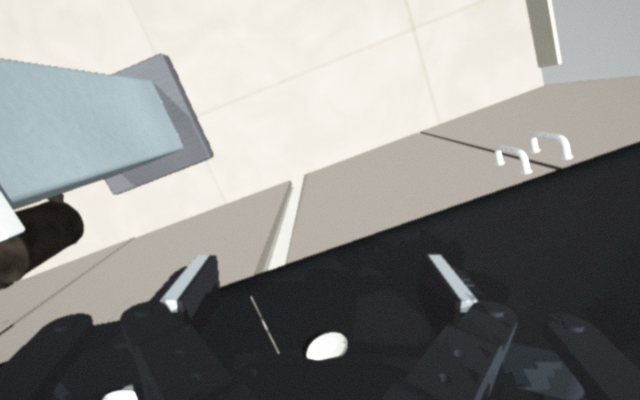

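The move was refused, probably because of the empty rows, so the picture is unchanged. I'll resend it with explicit zeros.

```bash
python3 -m pendant '[{"dx":-0.03,"dy":-0.025,"dz":-0.002},{"dx":-0.03,"dy":-0.025,"dz":-0.002},{"dx":-0.03,"dy":-0.025,"dz":-0.002},{"dx":-0.03,"dy":-0.025,"dz":-0.002},{"dx":-0.03,"dy":-0.025,"dz":-0.002},{"dx":-0.03,"dy":-0.025,"dz":-0.002},{"dx":-0.03,"dy":-0.025,"dz":-0.002},{"dx":-0.03,"dy":-0.025,"dz":-0.002},{"dx":-0.03,"dy":-0.025},{"dx":-0.03,"dy":-0.025},{"dz":0},{"dz":0}]'
python3 - <<'E'
from h import *
d=cam("wrist","pics/w2.png")
print(proj(d,[.41,.195,.064]),proj(d,[.487,-.08,.068]),d["p"])
E
```

```text
(np.float64(112.90968197130209), np.float64(439.4369134622074)) (np.float64(-40.84101662511665), np.float64(540.0677362073523)) [0.13602672 0.56230922 0.37332907]invalid input
```

View pics/w2.png

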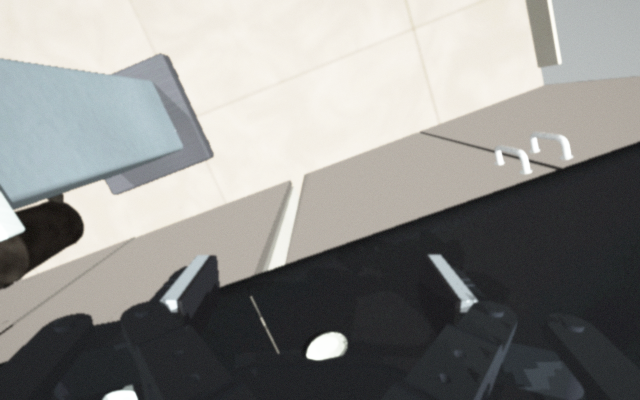

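It was refused again, and this picture shows no change either. I'll test the row format before looking again.

```bash
python3 -m pendant '[{"dx":-0.03,"dy":-0.025,"dz":-0.002,"rx":0,"ry":0,"rz":0,"hand":0.085},{"dx":-0.03,"dy":-0.025,"dz":-0.002,"rx":0,"ry":0,"rz":0,"hand":0.085},{"dx":-0.03,"dy":-0.025,"dz":-0.002,"rx":0,"ry":0,"rz":0,"hand":0.085},{"dx":-0.03,"dy":-0.025,"dz":-0.002,"rx":0,"ry":0,"rz":0,"hand":0.085},{"dx":-0.03,"dy":-0.025,"dz":-0.002,"rx":0,"ry":0,"rz":0,"hand":0.085},{"dx":-0.03,"dy":-0.025,"dz":-0.002,"rx":0,"ry":0,"rz":0,"hand":0.085},{"dx":-0.03,"dy":-0.025,"dz":-0.002,"rx":0,"ry":0,"rz":0,"hand":0.085},{"dx":-0.03,"dy":-0.025,"dz":0,"rx":0,"ry":0,"rz":0,"hand":0.085},{"dx":-0.03,"dy":-0.025,"dz":0,"rx":0,"ry":0,"rz":0,"hand":0.085},{"dx":0,"dy":0,"dz":0,"rx":0,"ry":0,"rz":0,"hand":0.085},{"dx":0,"dy":0,"dz":0,"rx":0,"ry":0,"rz":0,"hand":0.085}]'
python3 - <<'E'
from h import *
d=cam("wrist","pics/w3.png")
print(proj(d,[.41,.195,.064]),proj(d,[.487,-.08,.068]),d["p"])
E
```

```text
clock: 1.45
position: [0.3964, 0.1966, 0.2474]
ee_rot: [0.0, 0.182, 0.983, 0.0]
contact_force: [-0.2, 0.5, 0.2]
width: 0.0852
gripper_force: 0.0
(np.float64(322.8424815596462), np.float64(192.67342395950254)) (np.float64(119.05975651198298), np.float64(339.87423041675027)) [0.32951023 0.22117278 0.38955873]
```

View pics/w3.png

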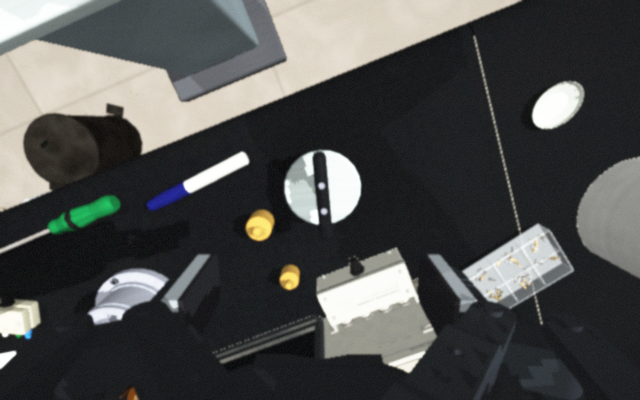

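The wrist view shows the cover's flange at (323,188), with the bar from (319,152) to (326,235) and two screws on it at (322,185) and (324,211). The cell is half hidden at about (130,295). I'll measure the cover from its flange outline and the bar.

```bash
python3 - <<'E'
from h import *
d=cam("wrist");f=d["frame"];g=f.min(2)
m=(g>110).astype(np.uint8);m[:,:270]=0;m[:,375:]=0;m[:140]=0;m[236:]=0
p=cv2.findNonZero(m);h=cv2.convexHull(p);
pts=np.array([onplane(d,x,y,.0325)[:2] for x,y in h[:,0]])
A=np.c_[2*pts,np.ones(len(pts))];c=np.linalg.lstsq(A,(pts**2).sum(1),rcond=None)[0]
r=np.sqrt(c[2]+c[0]**2+c[1]**2);res=np.hypot(*(pts-c[:2]).T)-r;print("flange",c[:2],r,res.std(),len(pts))
# bar: dark pixels within flange, per row
L=[]
for y in range(157,222):
    xs=np.where(g[y,300:345]<70)[0]+300
    if 5<len(xs)<22: L.append((xs.mean(),y,len(xs)))
L=np.array(L);print(L[::6])
P=np.array([onplane(d,x,y,.072) for x,y,_ in L]);e=np.linalg.svd(P[:,:2]-P[:,:2].mean(0))[2][0]
print("bar",P[:,:2].mean(0),np.degrees(np.arctan2(e[1],e[0])), P[0],P[-1])
for u,v in((322,185),(324,211)):print(onplane(d,u,v,.072))
t=q(manip.get_state()["ee_rot"]);print("tool y ang",np.degrees(np.arctan2(t[1,1],t[0,1])))
cr=f[140:240,265:385,::-1];cr2=f[230:330,70:210,::-1]
cv2.imwrite("pics/c1.png",cv2.resize(cr,None,fx=5,fy=5,interpolation=cv2.INTER_CUBIC))
E
```

```text
flange [0.41276624 0.19385424] 0.04203623702404982 0.00029032842759711415 35
[[320.16666667 157.          12.        ]
 [318.         163.          11.        ]
 [318.5        169.          12.        ]
 [319.         175.          11.        ]
 [319.5        181.          12.        ]
 [320.5        192.          12.        ]
 [321.         198.          11.        ]
 [321.5        204.          12.        ]
 [323.         216.           8.        ]]
bar [0.40074635 0.19661166] -16.03419205895922 [0.37356604 0.20690519 0.072     ] [0.43448507 0.18676801 0.072     ]
[0.39963168 0.19892218 0.072     ]
[0.42505515 0.19144342 0.072     ]
tool y ang 69.29708557525053
```

View pics/c1.png

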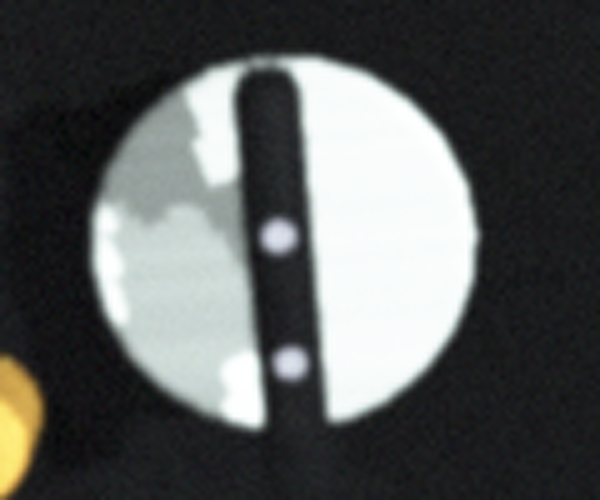

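The flange fits well, with radius 42.0 mm and centre (0.4128, 0.1939). The crop shows the bar at about -16° and the stud hidden beneath it. Next I'll look at the cell from above.

```bash
python3 -m pendant '[{"dx":-0.021,"dy":-0.029,"dz":0,"rx":0,"ry":0,"rz":0,"hand":0.085},{"dx":-0.021,"dy":-0.029,"dz":0,"rx":0,"ry":0,"rz":0,"hand":0.085},{"dx":-0.021,"dy":-0.029,"dz":0,"rx":0,"ry":0,"rz":0,"hand":0.085},{"dx":-0.021,"dy":-0.029,"dz":0,"rx":0,"ry":0,"rz":0,"hand":0.085},{"dx":-0.021,"dy":-0.029,"dz":0,"rx":0,"ry":0,"rz":0,"hand":0.085},{"dx":-0.021,"dy":-0.029,"dz":0,"rx":0,"ry":0,"rz":0,"hand":0.085},{"dx":-0.021,"dy":-0.029,"dz":0,"rx":0,"ry":0,"rz":0,"hand":0.085},{"dx":-0.021,"dy":-0.029,"dz":0,"rx":0,"ry":0,"rz":0,"hand":0.085},{"dx":0,"dy":0,"dz":0,"rx":0,"ry":0,"rz":0,"hand":0.085},{"dx":0,"dy":0,"dz":0,"rx":0,"ry":0,"rz":0,"hand":0.085}]'
python3 - <<'E'
from h import *
d=cam("wrist","pics/w4.png");b=cam("side");a=cam("scene")
u,v=map(int,proj(d,[.487,-.082,.068]));print(u,v)
def crop(d,u,v,w,h,k): return cv2.resize(d["frame"][max(v-h,0):v+h,max(u-w,0):u+w,::-1],(2*w*k,2*h*k),interpolation=cv2.INTER_CUBIC)
big=crop(d,u,v,80,80,5)[:600]
big=cv2.resize(crop(d,u,v,70,70,4),(500,500))
o=np.zeros((600,800,3),np.uint8);o[:500,:500]=big
o[:240,500:]=cv2.resize(crop(b,317,248,25,20,6),(300,240));o[250:490,500:]=cv2.resize(crop(a,248,212,25,20,6),(300,240))
cv2.imwrite("pics/m1.png",o)
E
```

```text
clock: 2.38
position: [0.4712, -0.0778, 0.2469]
ee_rot: [-0.0, 0.18, 0.984, 0.0]
contact_force: [1.0, 0.7, 0.1]
width: 0.0849
gripper_force: 0.0
321 196
```

View pics/m1.png

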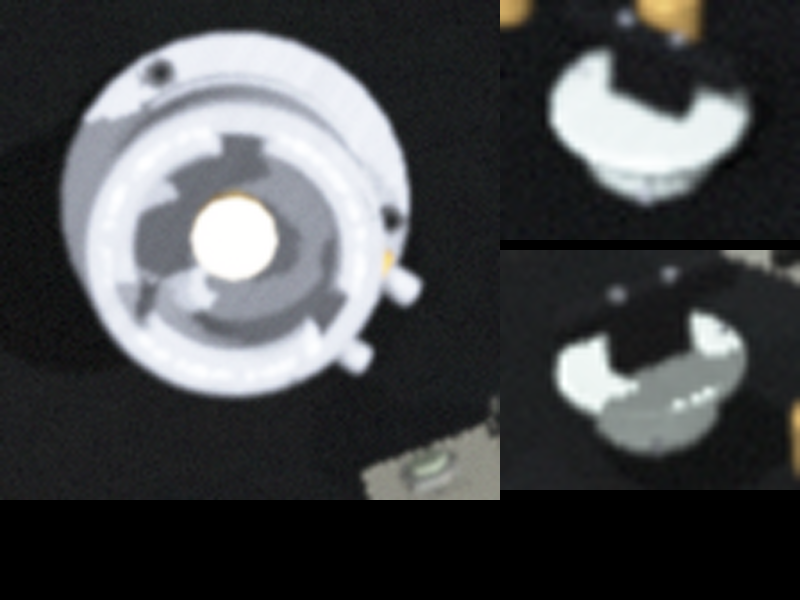

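The montage shows the slots at about (243,145), (325,300) and (145,295), with the sockets at (405,285) and (355,355). In both side crops one pin faces the camera. I'll fit the circles and slot angles, and check which end of the bar is +x.

```bash
python3 - <<'E'
from h import *
from scipy.optimize import least_squares
a=cam("scene");b=cam("side");C=np.array([.4128,.1939])
for x in(-16,164):
    print(x,[[tuple(np.round(proj(d,[*(C+.0325*np.array([np.cos(t),np.sin(t)])),.006]),1)) for t in np.radians([x,x+120,x+240])] for d in(a,b)])
d=cam("wrist");g=cv2.cvtColor(d["frame"],cv2.COLOR_RGB2GRAY).astype(float)
m=(g>75).astype(np.uint8);m=cv2.morphologyEx(m,cv2.MORPH_OPEN,np.ones((3,3)))
c=max([k for k in cv2.findContours(m,cv2.RETR_EXTERNAL,cv2.CHAIN_APPROX_NONE)[0] if cv2.pointPolygonTest(k,(280.,235.),False)>0 or cv2.pointPolygonTest(k,(317.,160.),False)>0],key=cv2.contourArea)[:,0]
def fit(z,r,sel):
    P=np.array([onplane(d,x,y,z)[:2] for x,y in c if sel(x,y)])
    s=least_squares(lambda p:np.hypot(*(P-p[:2]).T)-p[2],[.487,-.08,r],loss="soft_l1",f_scale=.0005)
    print("fit",z,s.x,len(P),np.median(abs(s.fun)));return s.x[:2]
f=lambda mx,my:(251+mx/3.571,126+my/3.571)
y1=f(0,290)[1];x1=f(340,0)[0]
K=fit(.068,.042,lambda x,y:y>y1 and x<x1)
y2=f(0,180)[1];K2=fit(.012,.056,lambda x,y:y<y2)
for X in (K,):
  for rr in(.030,.0315,.033):
    im=[]
    for t in range(0,360,2):
        u,v=proj(d,[*(X+rr*np.array([np.cos(np.radians(t)),np.sin(np.radians(t))])),.068])
        im.append(cv2.getRectSubPix(g.astype(np.float32),(1,1),(float(u),float(v)))[0,0])
    print(rr,' '.join(f"{2*i}:{int(w)}" if i%5==0 else str(int(w)) for i,w in enumerate(im)))
for mx,my,z in((243,145,.068),(325,300,.068),(145,295,.068),(405,285,.05),(355,355,.05)):
    P=onplane(d,*f(mx,my),z)[:2]-K;print(mx,my,np.degrees(np.arctan2(P[1],P[0])),np.hypot(*P))
E
```

```text
-16 [[(np.float64(257.7), np.float64(213.9)), (np.float64(237.0), np.float64(215.4)), (np.float64(247.3), np.float64(225.1))], [(np.float64(307.4), np.float64(247.2)), (np.float64(316.8), np.float64(260.0)), (np.float64(328.7), np.float64(248.3))]]
164 [[(np.float64(236.7), np.float64(222.3)), (np.float64(257.9), np.float64(220.7)), (np.float64(247.4), np.float64(211.3))], [(np.float64(328.1), np.float64(256.4)), (np.float64(318.5), np.float64(243.9)), (np.float64(306.4), np.float64(255.2))]]
fit 0.068 [ 0.48532802 -0.08647632  0.0423222 ] 80 0.0002898417681454629
fit 0.012 [ 0.48439625 -0.08613044  0.0556091 ] 124 0.0002630719069068241
0.03 0:223 221 221 219 220 10:219 220 220 222 224 20:227 231 233 215 168 30:121 108 108 110 108 40:112 109 112 121 137 50:162 184 199 207 208 60:207 204 204 207 208 70:208 207 207 205 206 80:209 207 208 208 208 90:205 204 209 208 210 100:205 209 208 208 202 110:199 199 202 203 203 120:203 203 204 207 203 130:203 204 204 204 204 140:202 197 179 148 121 150:109 109 109 113 116 160:112 113 127 167 207 170:221 221 219 215 213 180:214 213 215 214 215 190:2
[... 1652 characters left out ...]
7 143 180 224 170:239 244 244 242 239 180:238 237 237 240 240 190:239 238 238 237 237 200:239 242 242 242 242 210:241 240 240 240 241 220:239 238 238 239 238 230:238 237 238 238 238 240:238 237 238 235 235 250:235 235 236 237 236 260:234 225 202 182 184 270:180 181 176 173 170 280:161 152 153 165 189 290:211 227 235 238 238 300:239 240 240 239 240 310:239 240 240 240 239 320:240 239 239 239 239 330:239 238 239 239 240 340:241 240 241 240 239 350:239 239 238 236 236
243 145 152.39140764147797 0.03163446926233176
325 300 44.451258806541844 0.02970964626378761
145 295 -85.32091391425024 0.02603223966405466
405 285 54.75408670312639 0.05353119269475101
355 355 26.06456542822595 0.051727590145352
```

The projected pins confirm that +x is at -16°: scene (247,225), side (317,260). The cell is at about (0.4846, -0.086), with slots at about 36.4° + k·120°. The cover therefore has to turn 52° counter-clockwise. I'll turn the tool to that heading here and measure the cell again in the insertion attitude, so the camera bias cancels.

```bash
python3 -m pendant '[{"dx":0,"dy":0,"dz":0,"rx":0,"ry":0,"rz":-7.1,"hand":0.085},{"dx":0,"dy":0,"dz":0,"rx":0,"ry":0,"rz":-7.1,"hand":0.085},{"dx":0,"dy":0,"dz":0,"rx":0,"ry":0,"rz":-7.1,"hand":0.085},{"dx":0,"dy":0,"dz":0,"rx":0,"ry":0,"rz":-7.1,"hand":0.085},{"dx":0,"dy":0,"dz":0,"rx":0,"ry":0,"rz":-7.1,"hand":0.085},{"dx":0,"dy":0,"dz":0,"rx":0,"ry":0,"rz":-7.1,"hand":0.085},{"dx":0,"dy":0,"dz":0,"rx":0,"ry":0,"rz":-7.1,"hand":0.085},{"dx":0,"dy":0,"dz":0,"rx":0,"ry":0,"rz":-7.1,"hand":0.085},{"dx":0,"dy":0,"dz":0,"rx":0,"ry":0,"rz":0,"hand":0.085},{"dx":0,"dy":0,"dz":0,"rx":0,"ry":0,"rz":0,"hand":0.085}]'
cat > cell.py <<'E'
from h import *
from scipy.optimize import least_squares
d=cam("wrist","pics/w5.png");g=cv2.cvtColor(d["frame"],cv2.COLOR_RGB2GRAY).astype(np.float32)
s=manip.get_state();t=q(s["ee_rot"]);print(s["qpos"].round(2),"yaw y",np.degrees(np.arctan2(t[1,1],t[0,1])),s["position"])
K0=np.array([.4846,-.086])
def edge(z,r,angs):
    P=[]
    for a in np.radians(angs):
        e=np.array([np.cos(a),np.sin(a)]);rs=np.arange(r-.004,r+.006,.0003)
        v=[cv2.getRectSubPix(g,(1,1),tuple(map(float,proj(d,[*(K0+x*e),z]))))[0,0] for x in rs]
        k=np.gradient(np.array(v));i=k.argmin()
        if k[i]<-8:P.append(K0+rs[i]*e)
    P=np.array(P)
    f=least_squares(lambda p:np.hypot(*(P-p[:2]).T)-p[2],[*K0,r],loss="soft_l1",f_scale=.0004)
    print("fit",z,f.x.round(4),len(P),np.median(abs(f.fun)).round(5));return f.x[:2]
w=d["p"][:2]-K0;ca=np.degrees(np.arctan2(w[1],w[0]));print("cam dir",ca)
K=edge(.068,.042,ca+180+np.arange(-85,86,3));edge(.012,.056,ca+np.arange(-75,76,3))
for rr in(.030,.0315,.033):
    ts=np.arange(0,362,1.);im=np.array([cv2.getRectSubPix(g,(1,1),tuple(map(float,proj(d,[*(K+rr*np.array([np.cos(x),np.sin(x)])),.068]))))[0,0] for x in np.radians(ts)])
    x=im>178;i=np.where(x[1:]!=x[:-1])[0];print(rr,ts[i]+.5)
E
python3 cell.py
```

```text
clock: 3.52
position: [0.4706, -0.0774, 0.2474]
ee_rot: [0.0, -0.309, 0.951, 0.0]
contact_force: [0.3, 0.1, -0.0]
width: 0.0851
gripper_force: 0.0
[-0.31  0.12  1.67  0.    1.35 -2.51] yaw y 126.01652713634334 [ 0.47061699 -0.07755832  0.24740313]
cam dir -155.90394283025103
fit 0.068 [ 0.4838 -0.0874  0.0433] 56 0.00051
fit 0.012 [ 0.4853 -0.0871  0.056 ] 51 0.00015
0.03 [ 25.5  71.5  75.5  82.5 142.5 165.5 268.5 288.5]
0.0315 [ 26.5  49.5 143.5 165.5 268.5 271.5 272.5 289.5]
0.033 [ 26.5  48.5 271.5 289.5]
```

The second view agrees: centre about (0.485, -0.0868), flange radius 56.0 mm, slot heading about 36.8°. Now back to the cover, turning to its grasp heading (tool y at 74.2°).

```bash
python3 -m pendant '[{"dx":-0.0141,"dy":0.0317,"dz":0,"rx":0,"ry":0,"rz":0,"hand":0.085},{"dx":-0.0141,"dy":0.0317,"dz":0,"rx":0,"ry":0,"rz":0,"hand":0.085},{"dx":-0.0141,"dy":0.0317,"dz":0,"rx":0,"ry":0,"rz":0,"hand":0.085},{"dx":-0.0141,"dy":0.0317,"dz":0,"rx":0,"ry":0,"rz":0,"hand":0.085},{"dx":-0.0141,"dy":0.0317,"dz":0,"rx":0,"ry":0,"rz":0,"hand":0.085},{"dx":-0.0141,"dy":0.0317,"dz":0,"rx":0,"ry":0,"rz":0,"hand":0.085},{"dx":-0.0141,"dy":0.0317,"dz":0,"rx":0,"ry":0,"rz":0,"hand":0.085},{"dx":-0.0141,"dy":0.0317,"dz":0,"rx":0,"ry":0,"rz":0,"hand":0.085}]' >/dev/null
python3 -m pendant '[{"dx":0,"dy":0,"dz":0.012,"rx":0,"ry":0,"rz":6.48,"hand":0.085},{"dx":0,"dy":0,"dz":0.012,"rx":0,"ry":0,"rz":6.48,"hand":0.085},{"dx":0,"dy":0,"dz":0.012,"rx":0,"ry":0,"rz":6.48,"hand":0.085},{"dx":0,"dy":0,"dz":0.012,"rx":0,"ry":0,"rz":6.48,"hand":0.085},{"dx":0,"dy":0,"dz":0.012,"rx":0,"ry":0,"rz":6.48,"hand":0.085},{"dx":0,"dy":0,"dz":0.012,"rx":0,"ry":0,"rz":6.48,"hand":0.085},{"dx":0,"dy":0,"dz":0.012,"rx":0,"ry":0,"rz":6.48,"hand":0.085},{"dx":0,"dy":0,"dz":0.012,"rx":0,"ry":0,"rz":6.48,"hand":0.085},{"dx":0,"dy":0,"dz":0,"rx":0,"ry":0,"rz":0,"hand":0.085},{"dx":0,"dy":0,"dz":0,"rx":0,"ry":0,"rz":0,"hand":0.085}]'
cat > cov.py <<'E'
from h import *
d=cam("wrist","pics/cv.png");f=d["frame"];g=f.min(2)
s=manip.get_state();t=q(s["ee_rot"]);yy=np.degrees(np.arctan2(t[1,1],t[0,1]));print(s["qpos"].round(2),"yaw y",yy,s["position"])
import sys
zc=float(sys.argv[1]) if len(sys.argv)>1 else 0.; C0=np.array([float(sys.argv[2]),float(sys.argv[3])]) if len(sys.argv)>2 else np.array([.4128,.1939])
P=[]
G=cv2.cvtColor(f,cv2.COLOR_RGB2GRAY).astype(np.float32)
for a in np.radians(np.arange(0,360,4)):
    e=np.array([np.cos(a),np.sin(a)]);rs=np.arange(.036,.049,.0003)
    uv=[proj(d,[*(C0+x*e),zc+.0325]) for x in rs]
    if not all(0<=u<639 and 0<=v<399 for u,v in uv): continue
    v=np.array([cv2.getRectSubPix(G,(1,1),(float(u),float(w)))[0,0] for u,w in uv])
    k=np.gradient(v);i=k.argmin()
    if k[i]<-12 and v[:i+1].max()>120:P.append(C0+rs[i]*e)
P=np.array(P)
from scipy.optimize import least_squares
o=least_squares(lambda p:np.hypot(*(P-p[:2]).T)-.042,C0,loss="soft_l1",f_scale=.0003)
o2=least_squares(lambda p:np.hypot(*(P-p[:2]).T)-p[2],[*C0,.042],loss="soft_l1",f_scale=.0003)
print("flange",o.x,o2.x,len(P),np.median(abs(o.fun)),"in tool",(t.T@np.array([*(o.x-s["position"][:2]),0]))[:2])
E
python3 cov.py
```

```text
clock: 5.07
position: [0.4119, 0.1932, 0.1511]
ee_rot: [-0.001, 0.136, 0.991, -0.0]
contact_force: [0.0, -0.0, -0.3]
width: 0.0849
gripper_force: 0.0
[ 0.29  0.16  1.87  0.    1.11 -1.01] yaw y 74.39193714821451 [0.41249309 0.19335057 0.15168055]
flange [0.41249415 0.19375367] [0.41248071 0.19380002 0.04166993] 83 0.00030559566585225406 in tool [0.00010744 0.00038852]
```

The close-up agrees to within 0.4 mm. Descend and grip.

```bash
python3 -m pendant '[{"dx":0,"dy":0.0004,"dz":0.0178,"rx":0,"ry":0,"rz":0,"hand":0.085},{"dx":0,"dy":0,"dz":0.0178,"rx":0,"ry":0,"rz":0,"hand":0.085},{"dx":0,"dy":0,"dz":0.0178,"rx":0,"ry":0,"rz":0,"hand":0.085},{"dx":0,"dy":0,"dz":0.0178,"rx":0,"ry":0,"rz":0,"hand":0.085},{"dx":0,"dy":0,"dz":0.0178,"rx":0,"ry":0,"rz":0,"hand":0.085},{"dx":0,"dy":0,"dz":0.0176,"rx":0,"ry":0,"rz":0,"hand":0.085},{"dx":0,"dy":0,"dz":0,"rx":0,"ry":0,"rz":0,"hand":0.05},{"dx":0,"dy":0,"dz":0,"rx":0,"ry":0,"rz":0,"hand":0.03},{"dx":0,"dy":0,"dz":0,"rx":0,"ry":0,"rz":0,"hand":0.018},{"dx":0,"dy":0,"dz":0,"rx":0,"ry":0,"rz":0,"hand":0},{"dx":0,"dy":0,"dz":0,"rx":0,"ry":0,"rz":0,"hand":0},{"dx":0,"dy":0,"dz":0,"rx":0,"ry":0,"rz":0,"hand":0}]' 90
python3 -m pendant '[{"dx":0,"dy":0,"dz":0,"rx":0,"ry":0,"rz":0,"hand":0},{"dx":0,"dy":0,"dz":0,"rx":0,"ry":0,"rz":0,"hand":0},{"dx":0,"dy":0,"dz":0,"rx":0,"ry":0,"rz":0,"hand":0}]' 90; python3 cov.py
```

```text
clock: 6.12
position: [0.4133, 0.194, 0.0458]
ee_rot: [0.001, 0.137, 0.991, 0.001]
contact_force: [-1.7, 3.2, 16.2]
width: 0.013
gripper_force: 79.9
clock: 6.37
position: [0.4133, 0.194, 0.0459]
ee_rot: [0.001, 0.137, 0.991, 0.001]
contact_force: [-0.1, 0.3, 6.3]
width: 0.0124
gripper_force: 88.2
[ 0.29  0.29  2.02  0.    0.82 -1.01] yaw y 74.28545893319524 [0.41333631 0.19404325 0.04585321]
flange [0.41271626 0.19358063] [0.41211697 0.19374158 0.04143638] 66 0.0003200592205676103 in tool [ 0.00047157 -0.00061327]
```

The cover is gripped. Lift it, and turn to the insertion heading.

```bash
python3 -m pendant '[{"dx":0,"dy":0,"dz":-0.015,"rx":0,"ry":0,"rz":0,"hand":0},{"dx":0,"dy":0,"dz":-0.02,"rx":0,"ry":0,"rz":0,"hand":0},{"dx":0,"dy":0,"dz":-0.02,"rx":0,"ry":0,"rz":0,"hand":0},{"dx":0,"dy":0,"dz":-0.02,"rx":0,"ry":0,"rz":-6.56,"hand":0},{"dx":0,"dy":0,"dz":-0.02,"rx":0,"ry":0,"rz":-6.56,"hand":0},{"dx":0,"dy":0,"dz":-0.01,"rx":0,"ry":0,"rz":-6.56,"hand":0},{"dx":0,"dy":0,"dz":0,"rx":0,"ry":0,"rz":-6.56,"hand":0},{"dx":0,"dy":0,"dz":0,"rx":0,"ry":0,"rz":-6.56,"hand":0},{"dx":0,"dy":0,"dz":0,"rx":0,"ry":0,"rz":-6.56,"hand":0},{"dx":0,"dy":0,"dz":0,"rx":0,"ry":0,"rz":-6.56,"hand":0},{"dx":0,"dy":0,"dz":0,"rx":0,"ry":0,"rz":-6.56,"hand":0},{"dx":0,"dy":0,"dz":0,"rx":0,"ry":0,"rz":0,"hand":0}]' 90
python3 -m pendant '[{"dx":0.0122,"dy":-0.0297,"dz":0,"rx":0,"ry":0,"rz":0,"hand":0},{"dx":0.0122,"dy":-0.0297,"dz":0,"rx":0,"ry":0,"rz":0,"hand":0},{"dx":0.0122,"dy":-0.0297,"dz":0,"rx":0,"ry":0,"rz":0,"hand":0},{"dx":0.0122,"dy":-0.0297,"dz":0,"rx":0,"ry":0,"rz":0,"hand":0},{"dx":0.0122,"dy":-0.0297,"dz":0,"rx":0,"ry":0,"rz":0,"hand":0},{"dx":0.0122,"dy":-0.0297,"dz":0,"rx":0,"ry":0,"rz":0,"hand":0},{"dx":0.0122,"dy":-0.0297,"dz":0,"rx":0,"ry":0,"rz":0,"hand":0},{"dx":0.0122,"dy":-0.0297,"dz":0,"rx":0,"ry":0,"rz":0,"hand":0},{"dx":0.0122,"dy":-0.0297,"dz":0,"rx":0,"ry":0,"rz":0,"hand":0},{"dx":0,"dy":0,"dz":0,"rx":0,"ry":0,"rz":0,"hand":0},{"dx":0,"dy":0,"dz":0,"rx":0,"ry":0,"rz":0,"hand":0},{"dx":0,"dy":0,"dz":0,"rx":0,"ry":0,"rz":0,"hand":0}]' 90
python3 - <<'E'
from h import *
s=manip.get_state();t=q(s["ee_rot"]);print("yaw",np.degrees(np.arctan2(t[1,1],t[0,1])),s["position"],s["contact_force"],s["moment"],s["qpos"][5],t[:,2])
print("to go",t.T@(np.array([.485,-.086,s["position"][2]])-s["position"]))
z=s["position"][2]-.0459;print(z)
E
python3 cov.py 0.104 0.485 -0.0868
```

```text
clock: 7.42
position: [0.4114, 0.1932, 0.1491]
ee_rot: [-0.001, -0.316, 0.949, 0.0]
contact_force: [-0.2, -0.7, -5.1]
width: 0.0119
gripper_force: 88.8
clock: 8.42
position: [0.4835, -0.0859, 0.149]
ee_rot: [-0.001, -0.314, 0.949, 0.001]
contact_force: [-0.5, 0.5, -5.0]
width: 0.0119
gripper_force: 89.4
yaw 126.61620305419979 [ 0.48345709 -0.0858754   0.14903399] [-0.51605778  0.50652507 -5.04315116] [-0.02436555  0.01377889 -0.01862571] -2.5283385709641735 [-0.00220107  0.00146004 -0.99999651]
to go [-1.16408992e-03 -1.02028132e-03 -3.57796986e-06]
0.10313398901185278
[-0.32  0.22  1.81  0.    1.12 -2.53] yaw y 126.70222891723628 [ 0.48341786 -0.08536936  0.14914327]
flange [ 0.48231673 -0.08487932] [ 0.48143512 -0.08570033  0.04101843] 51 0.0010548939479460631 in tool [0.00058995 0.00105098]
```

```bash
python3 -m pendant '[{"dx":-0.0012,"dy":-0.001,"dz":0.01,"rx":0,"ry":0,"rz":0,"hand":0},{"dx":0,"dy":0,"dz":0.01,"rx":0,"ry":0,"rz":0,"hand":0},{"dx":0,"dy":0,"dz":0.01,"rx":0,"ry":0,"rz":0,"hand":0},{"dx":0,"dy":0,"dz":0,"rx":0,"ry":0,"rz":0,"hand":0}]' 90
python3 -m pendant '[{"dx":0,"dy":0,"dz":0.0015,"rx":0,"ry":0,"rz":0,"hand":0},{"dx":0,"dy":0,"dz":0.0015,"rx":0,"ry":0,"rz":0,"hand":0},{"dx":0,"dy":0,"dz":0.0015,"rx":0,"ry":0,"rz":0,"hand":0},{"dx":0,"dy":0,"dz":0,"rx":0,"ry":0,"rz":0,"hand":0}]' 90
python3 -m pendant '[{"dx":0,"dy":0,"dz":0.001,"rx":0,"ry":0,"rz":0,"hand":0},{"dx":0,"dy":0,"dz":0.001,"rx":0,"ry":0,"rz":0,"hand":0},{"dx":0,"dy":0,"dz":0.001,"rx":0,"ry":0,"rz":0,"hand":0},{"dx":0,"dy":0,"dz":0,"rx":0,"ry":0,"rz":0,"hand":0}]' 90
```

```text
clock: 8.8
position: [0.4838, -0.085, 0.1169]
ee_rot: [-0.002, -0.316, 0.949, 0.002]
contact_force: [-0.9, 0.2, -5.0]
width: 0.0125
gripper_force: 89.3
clock: 9.13
position: [0.4861, -0.0864, 0.1152]
ee_rot: [0.0, -0.315, 0.949, -0.0]
contact_force: [-0.3, -0.6, -4.6]
width: 0.0127
gripper_force: 89.3
clock: 9.47
position: [0.4859, -0.0864, 0.1121]
ee_rot: [-0.0, -0.315, 0.949, 0.0]
contact_force: [-0.4, 0.4, -4.1]
width: 0.0124
gripper_force: 89.3
```

```bash
python3 -m pendant '[{"dx":0.0004,"dy":0.0006,"dz":0.001,"rx":0,"ry":0,"rz":0,"hand":0},{"dx":0,"dy":0,"dz":0.001,"rx":0,"ry":0,"rz":0,"hand":0},{"dx":0,"dy":0,"dz":0,"rx":0,"ry":0,"rz":0,"hand":0}]' 90
python3 -m pendant '[{"dx":0,"dy":0,"dz":0.001,"rx":0,"ry":0,"rz":0,"hand":0},{"dx":0,"dy":0,"dz":0.001,"rx":0,"ry":0,"rz":0,"hand":0},{"dx":0,"dy":0,"dz":0,"rx":0,"ry":0,"rz":0,"hand":0}]' 90
python3 -c "
from h import *
s=manip.get_state();print(s['contact_force'],s['moment'],s['position'])"
```

```text
clock: 9.72
position: [0.4851, -0.0861, 0.11]
ee_rot: [-0.0, -0.315, 0.949, 0.0]
contact_force: [-0.3, -0.6, -5.3]
width: 0.0119
gripper_force: 89.3
clock: 9.97
position: [0.4856, -0.0864, 0.1082]
ee_rot: [0.0, -0.315, 0.949, -0.0]
contact_force: [0.7, -1.6, -5.1]
width: 0.0121
gripper_force: 89.3
[ 0.6732831  -1.58225377 -5.12110885] [-0.19778856 -0.05996044  0.00067702] [ 0.4856477  -0.08638951  0.10815058]
```

```bash
for i in 1 ; do python3 -m pendant '[{"dx":0,"dy":0,"dz":0.001,"rx":0,"ry":0,"rz":0,"hand":0},{"dx":0,"dy":0,"dz":0.001,"rx":0,"ry":0,"rz":0,"hand":0},{"dx":0,"dy":0,"dz":0,"rx":0,"ry":0,"rz":0,"hand":0}]' 90; done
python3 -c "
from h import *
s=manip.get_state();print(s['contact_force'],s['moment'],s['position'])"
python3 -m pendant '[{"dx":0,"dy":0,"dz":0.001,"rx":0,"ry":0,"rz":0,"hand":0},{"dx":0,"dy":0,"dz":0.001,"rx":0,"ry":0,"rz":0,"hand":0},{"dx":0,"dy":0,"dz":0,"rx":0,"ry":0,"rz":0,"hand":0}]' 90
python3 -c "
from h import *
s=manip.get_state();print(s['contact_force'],s['moment'],s['position'])"
```

```text
clock: 10.22
position: [0.4856, -0.0864, 0.1061]
ee_rot: [0.0, -0.315, 0.949, -0.0]
contact_force: [0.5, -0.4, -4.7]
width: 0.0124
gripper_force: 89.3
[ 0.51422    -0.41198206 -4.73076056] [-0.27349868 -0.10631739  0.03964334] [ 0.4855926  -0.08640613  0.10611246]
clock: 10.47
position: [0.4856, -0.0864, 0.1041]
ee_rot: [0.0, -0.315, 0.949, -0.0]
contact_force: [1.4, -1.1, -4.6]
width: 0.0124
gripper_force: 89.3
[ 1.38370177 -1.12360744 -4.57954797] [-0.40195194 -0.24446294  0.00173015] [ 0.48560741 -0.08639434  0.10411661]
```

```bash
python3 -m pendant '[{"dx":-0.0001,"dy":-0.0006,"dz":0.001,"rx":0,"ry":0,"rz":0,"hand":0},{"dx":0,"dy":0,"dz":0.001,"rx":0,"ry":0,"rz":0,"hand":0},{"dx":0,"dy":0,"dz":0,"rx":0,"ry":0,"rz":0,"hand":0}]' 90
python3 -c "
from h import *
s=manip.get_state();print(s['contact_force'],s['moment'],s['position'])"
python3 -m pendant '[{"dx":0,"dy":0,"dz":0.001,"rx":0,"ry":0,"rz":0,"hand":0},{"dx":0,"dy":0,"dz":0.001,"rx":0,"ry":0,"rz":0,"hand":0},{"dx":0,"dy":0,"dz":0,"rx":0,"ry":0,"rz":0,"hand":0}]' 90
python3 -c "
from h import *
s=manip.get_state();print(s['contact_force'],s['moment'],s['position'])"
```

```text
clock: 10.72
position: [0.4857, -0.0865, 0.1019]
ee_rot: [-0.0, -0.315, 0.949, 0.0]
contact_force: [1.0, -0.7, -4.7]
width: 0.0122
gripper_force: 89.4
[ 0.95787101 -0.74889529 -4.70230067] [-0.27991976 -0.13414456 -0.00066685] [ 0.48566437 -0.08649278  0.1019347 ]
clock: 10.97
position: [0.4857, -0.0865, 0.1]
ee_rot: [-0.0, -0.315, 0.949, 0.0]
contact_force: [-0.1, -0.4, -5.0]
width: 0.0119
gripper_force: 89.4
[-0.1155989  -0.37579282 -5.00577432] [-0.23501093 -0.09837827 -0.00761932] [ 0.48566041 -0.08645925  0.09995273]
```

```bash
python3 -m pendant '[{"dx":0,"dy":0,"dz":0.001,"rx":0,"ry":0,"rz":0,"hand":0},{"dx":0,"dy":0,"dz":0.001,"rx":0,"ry":0,"rz":0,"hand":0},{"dx":0,"dy":0,"dz":0.001,"rx":0,"ry":0,"rz":0,"hand":0},{"dx":0,"dy":0,"dz":0,"rx":0,"ry":0,"rz":0,"hand":0}]' 90
python3 -m pendant '[{"dx":0,"dy":0,"dz":0.0004,"rx":0,"ry":0,"rz":0,"hand":0},{"dx":0,"dy":0,"dz":0.0004,"rx":0,"ry":0,"rz":0,"hand":0},{"dx":0,"dy":0,"dz":0,"rx":0,"ry":0,"rz":0,"hand":0}]' 90
python3 -c "
from h import *
s=manip.get_state();print(s['contact_force'],s['moment'],s['position'])"
```

```text
clock: 11.3
position: [0.4857, -0.0865, 0.097]
ee_rot: [-0.0, -0.315, 0.949, 0.0]
contact_force: [0.7, -2.1, -4.3]
width: 0.0123
gripper_force: 89.4
clock: 11.55
position: [0.4857, -0.0865, 0.0963]
ee_rot: [-0.0, -0.315, 0.949, 0.0]
contact_force: [0.7, -0.8, -4.6]
width: 0.0125
gripper_force: 89.4
[ 0.65163388 -0.79992641 -4.61834255] [-0.19281877 -0.09812943 -0.01931655] [ 0.48572771 -0.08649382  0.09630572]
```

```bash
python3 -m pendant '[{"dx":0,"dy":0,"dz":0.0004,"rx":0,"ry":0,"rz":0,"hand":0},{"dx":0,"dy":0,"dz":0.0004,"rx":0,"ry":0,"rz":0,"hand":0},{"dx":0,"dy":0,"dz":0,"rx":0,"ry":0,"rz":0,"hand":0}]' 90
python3 -m pendant '[{"dx":0,"dy":0,"dz":0.0004,"rx":0,"ry":0,"rz":0,"hand":0},{"dx":0,"dy":0,"dz":0,"rx":0,"ry":0,"rz":0,"hand":0}]' 90
python3 -m pendant '[{"dx":0,"dy":0,"dz":0.0004,"rx":0,"ry":0,"rz":0,"hand":0},{"dx":0,"dy":0,"dz":0,"rx":0,"ry":0,"rz":0,"hand":0}]' 90
```

```text
clock: 11.8
position: [0.4857, -0.0865, 0.0955]
ee_rot: [-0.0, -0.315, 0.949, 0.0]
contact_force: [-0.0, -0.9, -3.9]
width: 0.0123
gripper_force: 89.4
clock: 11.97
position: [0.486, -0.0865, 0.0954]
ee_rot: [0.0, -0.315, 0.949, -0.0]
contact_force: [1.0, 0.7, -3.0]
width: 0.0126
gripper_force: 89.6
clock: 12.13
position: [0.4862, -0.0865, 0.0952]
ee_rot: [0.0, -0.315, 0.949, -0.0]
contact_force: [0.0, -0.1, -0.6]
width: 0.0123
gripper_force: 89.9
```

The cover landed at TCP z of about 0.0953, so the sample is thick and I expect the bite near 25–30°. Press a little more and then start turning.

```bash
python3 -m pendant '[{"dx":0,"dy":0,"dz":0.0004,"rx":0,"ry":0,"rz":0,"hand":0},{"dx":0,"dy":0,"dz":0,"rx":0,"ry":0,"rz":0,"hand":0}]' 90 | sed -n 2,4p
python3 -m pendant '[{"dx":0,"dy":0,"dz":0.0003,"rx":0,"ry":0,"rz":0,"hand":0},{"dx":0,"dy":0,"dz":0,"rx":0,"ry":0,"rz":0,"hand":0},{"dx":0,"dy":0,"dz":0,"rx":0,"ry":0,"rz":0,"hand":0}]' 90| sed -n 2,4p
python3 -c "
from h import *
s=manip.get_state();print(s['contact_force'],s['moment'],s['position'])"
```

```text
position: [0.4864, -0.0866, 0.095]
ee_rot: [0.001, -0.315, 0.949, -0.0]
contact_force: [-0.1, -0.1, 2.1]
position: [0.4866, -0.0868, 0.0948]
ee_rot: [0.001, -0.315, 0.949, -0.001]
contact_force: [-0.5, -0.7, 5.3]
[-0.53774989 -0.69730923  5.33365198] [ 0.01420247 -0.02210985 -0.03835205] [ 0.48658573 -0.08677071  0.09484888]
```

```bash
cat > st.py <<'E'
from h import *
s=manip.get_state();t=q(s["ee_rot"]);y=np.degrees(np.arctan2(t[1,1],t[0,1]))
print("turn %.2f"%(126.7-y),"F",s["contact_force"].round(2),"M",s["moment"].round(3),"p",s["position"].round(5),"t%.2f"%s["clock"])
E
python3 st.py
python3 -m pendant '[{"dx":0,"dy":0,"dz":0,"rx":0,"ry":0,"rz":3,"hand":0},{"dx":0,"dy":0,"dz":0,"rx":0,"ry":0,"rz":3,"hand":0},{"dx":0,"dy":0,"dz":0,"rx":0,"ry":0,"rz":0,"hand":0}]' 90 >/dev/null; python3 st.py
python3 -m pendant '[{"dx":0,"dy":0,"dz":0,"rx":0,"ry":0,"rz":3,"hand":0},{"dx":0,"dy":0,"dz":0,"rx":0,"ry":0,"rz":3,"hand":0},{"dx":0,"dy":0,"dz":0,"rx":0,"ry":0,"rz":0,"hand":0}]' 90 >/dev/null; python3 st.py
```

```text
turn -0.07 F [-0.54 -0.7   5.33] M [ 0.014 -0.022 -0.038] p [ 0.48659 -0.08677  0.09485] t12.55
turn 6.04 F [-0.32 -0.08  5.78] M [ 0.003  0.006 -0.048] p [ 0.48656 -0.08675  0.09482] t12.80
turn 12.03 F [0.14 0.25 4.89] M [ 0.051 -0.026  0.068] p [ 0.48659 -0.08676  0.09482] t13.05
```

```bash
python3 -m pendant '[{"dx":0,"dy":0,"dz":0,"rx":0,"ry":0,"rz":2,"hand":0},{"dx":0,"dy":0,"dz":0,"rx":0,"ry":0,"rz":2,"hand":0},{"dx":0,"dy":0,"dz":0,"rx":0,"ry":0,"rz":0,"hand":0}]' 90 >/dev/null; python3 st.py
python3 -m pendant '[{"dx":0,"dy":0,"dz":0,"rx":0,"ry":0,"rz":2,"hand":0},{"dx":0,"dy":0,"dz":0,"rx":0,"ry":0,"rz":0,"hand":0}]' 90 >/dev/null; python3 st.py
python3 -m pendant '[{"dx":0,"dy":0,"dz":0,"rx":0,"ry":0,"rz":2,"hand":0},{"dx":0,"dy":0,"dz":0,"rx":0,"ry":0,"rz":0,"hand":0}]' 90 >/dev/null; python3 st.py
```

```text
turn 16.00 F [0.46 0.93 5.65] M [ 0.029 -0.014  0.114] p [ 0.48654 -0.08676  0.09481] t13.30
turn 18.00 F [-0.33 -1.12  6.13] M [-0.046 -0.035 -0.075] p [ 0.48655 -0.08674  0.09482] t13.47
turn 19.99 F [0.46 0.21 5.39] M [ 0.007 -0.024  0.122] p [ 0.48657 -0.08675  0.09481] t13.63
```

```bash
python3 -m pendant '[{"dx":0,"dy":0,"dz":0,"rx":0,"ry":0,"rz":2,"hand":0},{"dx":0,"dy":0,"dz":0,"rx":0,"ry":0,"rz":0,"hand":0}]' 90 >/dev/null; python3 st.py
python3 -m pendant '[{"dx":0,"dy":0,"dz":0,"rx":0,"ry":0,"rz":2,"hand":0},{"dx":0,"dy":0,"dz":0,"rx":0,"ry":0,"rz":0,"hand":0}]' 90 >/dev/null; python3 st.py
```

```text
turn 22.00 F [-1.1  -0.08  5.57] M [-0.027 -0.025 -0.072] p [ 0.48658 -0.08676  0.09482] t13.80
turn 24.00 F [-0.02  0.49  4.37] M [0.016 0.    0.02 ] p [ 0.48657 -0.08678  0.09481] t13.97
```

```bash
python3 -m pendant '[{"dx":0,"dy":0,"dz":0,"rx":0,"ry":0,"rz":1.5,"hand":0},{"dx":0,"dy":0,"dz":0,"rx":0,"ry":0,"rz":0,"hand":0}]' 90 >/dev/null; python3 st.py
python3 -m pendant '[{"dx":0,"dy":0,"dz":0,"rx":0,"ry":0,"rz":1.5,"hand":0},{"dx":0,"dy":0,"dz":0,"rx":0,"ry":0,"rz":0,"hand":0}]' 90 >/dev/null; python3 st.py; python3 -m pendant '[{"dx":0,"dy":0,"dz":0,"rx":0,"ry":0,"rz":0,"hand":0}]' 90 >/dev/null; python3 st.py
```

```text
turn 25.48 F [ 0.06 -0.62  6.02] M [-0.062 -0.011 -0.021] p [ 0.48653 -0.08677  0.0948 ] t14.13
turn 26.98 F [0.33 0.33 5.11] M [-0.003  0.018  0.094] p [ 0.48658 -0.08677  0.09482] t14.30
turn 26.94 F [0.12 0.91 5.88] M [-0.021 -0.007 -0.042] p [ 0.48655 -0.08676  0.09481] t14.38
```

```bash
python3 -m pendant '[{"dx":0,"dy":0,"dz":0,"rx":0,"ry":0,"rz":1.5,"hand":0},{"dx":0,"dy":0,"dz":0,"rx":0,"ry":0,"rz":0,"hand":0}]' 90 >/dev/null; python3 st.py
python3 -m pendant '[{"dx":0,"dy":0,"dz":0,"rx":0,"ry":0,"rz":1.5,"hand":0},{"dx":0,"dy":0,"dz":0,"rx":0,"ry":0,"rz":0,"hand":0}]' 90 >/dev/null; python3 st.py; python3 -m pendant '[{"dx":0,"dy":0,"dz":0,"rx":0,"ry":0,"rz":1.5,"hand":0},{"dx":0,"dy":0,"dz":0,"rx":0,"ry":0,"rz":0,"hand":0}]' 90 >/dev/null; python3 st.py
```

```text
turn 28.48 F [-0.21 -0.42  5.2 ] M [-0.027 -0.028  0.048] p [ 0.48653 -0.08678  0.09482] t14.55
turn 29.98 F [-0.1  -0.85  5.14] M [ 0.049 -0.016 -0.043] p [ 0.48655 -0.08678  0.09482] t14.72
turn 31.48 F [-0.28  0.63  5.55] M [-0.077 -0.007 -0.031] p [ 0.48649 -0.08676  0.09475] t14.88
```

```bash
python3 -m pendant '[{"dx":0,"dy":0,"dz":0,"rx":0,"ry":0,"rz":1.5,"hand":0},{"dx":0,"dy":0,"dz":0,"rx":0,"ry":0,"rz":0,"hand":0}]' 90 >/dev/null; python3 st.py
python3 -m pendant '[{"dx":0,"dy":0,"dz":0,"rx":0,"ry":0,"rz":0,"hand":0}]' 90 >/dev/null; python3 st.py
```

```text
turn 32.96 F [-0.22 -0.01  5.04] M [ 0.013  0.024 -0.066] p [ 0.48646 -0.08672  0.09469] t15.05
turn 32.92 F [0.67 0.08 5.78] M [-0.071 -0.086 -0.02 ] p [ 0.48643 -0.08672  0.0947 ] t15.13
```

```bash
python3 -m pendant '[{"dx":0,"dy":0,"dz":0,"rx":0,"ry":0,"rz":1,"hand":0},{"dx":0,"dy":0,"dz":0,"rx":0,"ry":0,"rz":0,"hand":0}]' 90 >/dev/null; python3 st.py
python3 -m pendant '[{"dx":0,"dy":0,"dz":0,"rx":0,"ry":0,"rz":1,"hand":0},{"dx":0,"dy":0,"dz":0,"rx":0,"ry":0,"rz":0,"hand":0}]' 90 >/dev/null; python3 st.py
```

```text
turn 33.94 F [ 0.7  -0.03  6.04] M [-0.049  0.039 -0.007] p [ 0.48642 -0.08669  0.09465] t15.30
turn 34.93 F [ 0.62 -0.1   5.23] M [-0.006 -0.049 -0.012] p [ 0.48637 -0.08671  0.09462] t15.47
```

```bash
python3 -m pendant '[{"dx":0,"dy":0,"dz":0,"rx":0,"ry":0,"rz":1,"hand":0},{"dx":0,"dy":0,"dz":0,"rx":0,"ry":0,"rz":0,"hand":0}]' 90 >/dev/null; python3 st.py
python3 -m pendant '[{"dx":0,"dy":0,"dz":0,"rx":0,"ry":0,"rz":0,"hand":0}]' 90 >/dev/null; python3 st.py
```

```text
turn 35.92 F [0.07 0.07 5.24] M [-0.021 -0.038 -0.019] p [ 0.48635 -0.08665  0.09457] t15.63
turn 35.90 F [0.09 0.47 5.7 ] M [-0.017 -0.073 -0.041] p [ 0.48632 -0.08665  0.09455] t15.72
```

The tool has been sinking since about 30.5°, which is where the geometry predicts the bite, yet the wrist force reads flat. I'll cross-check with the joint torques before turning further.

```bash
cat >> st.py <<'E'
print("eff",s["effort"].round(3),"q",s["qpos"].round(5), "tilt",t[:2,2].round(4),"w",s["width"].round(4),s["gripper_force"].round(1))
E
python3 st.py
python3 -m pendant '[{"dx":0,"dy":0,"dz":-0.0002,"rx":0,"ry":0,"rz":0,"hand":0},{"dx":0,"dy":0,"dz":0,"rx":0,"ry":0,"rz":0,"hand":0}]' 90 >/dev/null; python3 st.py
python3 -m pendant '[{"dx":0,"dy":0,"dz":0.0002,"rx":0,"ry":0,"rz":0,"hand":0},{"dx":0,"dy":0,"dz":0,"rx":0,"ry":0,"rz":0,"hand":0}]' 90 >/dev/null; python3 st.py
```

```text
turn 35.90 F [0.09 0.47 5.7 ] M [-0.017 -0.073 -0.041] p [ 0.48632 -0.08665  0.09455] t15.72
turn 35.91 F [-0.08  0.33  4.51] M [-0.036 -0.09   0.02 ] p [ 0.48629 -0.08665  0.09458] t15.88
turn 35.92 F [0.97 0.64 5.9 ] M [-0.003 -0.082 -0.015] p [ 0.48631 -0.08666  0.09453] t16.05Traceback (most recent call last):
  File "st.py", line 4, in <module>
    print("eff",s["effort"].round(3),"q",s["qpos"].round(5), "tilt",t[:2,2].round(4),"w",s["width"].round(4),s["gripper_force"].round(1))
                                                                                         ^^^^^^^^^^^^^^^^
AttributeError: 'float' object has no attribute 'round'
Traceback (most recent call last):
  File "st.py", line 4, in <module>
    print("eff",s["effort"].round(3),"q",s["qpos"].round(5), "tilt",t[:2,2].round(4),"w",s["width"].round(4),s["gripper_force"].round(1))
                                                                                         ^^^^^^^^^^^^^^^^
AttributeError: 'float' object has no attribute 'round'
Traceback (most recent call last):
  File "st.py", line 4, in <module>
    print("eff",s["effort"].round(3),"q",s["qpos"].round(5), "tilt",t[:2,2].round(4),"w",s["width"].round(4),s["gripper_force"].round(1))
                                                                                         ^^^^^^^^^^^^^^^^
AttributeError: 'float' object has no attribute 'round'
```

```bash
cat > st.py <<'E'
from h import *
s=manip.get_state();t=q(s["ee_rot"]);y=np.degrees(np.arctan2(t[1,1],t[0,1]))
print("turn %.2f"%(126.7-y),"F",s["contact_force"].round(2),"M",s["moment"].round(3),"p",s["position"].round(5),"t%.2f"%s["clock"])
print("  eff",s["effort"].round(3),"tilt",t[:2,2].round(4))
E
python3 st.py
python3 -m pendant '[{"dx":0,"dy":0,"dz":-0.0003,"rx":0,"ry":0,"rz":0,"hand":0},{"dx":0,"dy":0,"dz":0,"rx":0,"ry":0,"rz":0,"hand":0},{"dx":0,"dy":0,"dz":0,"rx":0,"ry":0,"rz":0,"hand":0}]' 90 >/dev/null; python3 st.py
python3 -m pendant '[{"dx":0,"dy":0,"dz":0.0003,"rx":0,"ry":0,"rz":0,"hand":0},{"dx":0,"dy":0,"dz":0,"rx":0,"ry":0,"rz":0,"hand":0},{"dx":0,"dy":0,"dz":0,"rx":0,"ry":0,"rz":0,"hand":0}]' 90 >/dev/null; python3 st.py
```

```text
turn 35.92 F [0.97 0.64 5.9 ] M [-0.003 -0.082 -0.015] p [ 0.48631 -0.08666  0.09453] t16.05
  eff [-1.7500e-01 -3.3585e+01 -1.7448e+01 -4.7000e-02  9.9000e-02  2.5000e-02] tilt [ 0.0012 -0.0002]
turn 35.93 F [ 0.89 -0.28  4.58] M [-0.012 -0.149  0.061] p [ 0.48625 -0.08665  0.09456] t16.30
  eff [-1.7500e-01 -3.4261e+01 -1.7352e+01 -7.9000e-02  4.1100e-01  2.6000e-02] tilt [ 0.001  -0.0002]
turn 35.93 F [0.78 0.27 7.09] M [-0.05  -0.135  0.027] p [ 0.48629 -0.08664  0.09454] t16.55
  eff [-2.0300e-01 -3.3323e+01 -1.7029e+01 -8.4000e-02  2.5000e-01  2.8000e-02] tilt [ 0.0012 -0.0002]
```

The sensor does respond to small height changes, and joint 6 carries only 0.03 N·m, so there is no real bite yet. I'll continue in 1° steps and watch the torque.

```bash
python3 -m pendant '[{"dx":0,"dy":0,"dz":0,"rx":0,"ry":0,"rz":1,"hand":0},{"dx":0,"dy":0,"dz":0,"rx":0,"ry":0,"rz":0,"hand":0}]' 90 >/dev/null; python3 st.py
python3 -m pendant '[{"dx":0,"dy":0,"dz":0,"rx":0,"ry":0,"rz":1,"hand":0},{"dx":0,"dy":0,"dz":0,"rx":0,"ry":0,"rz":0,"hand":0}]' 90 >/dev/null; python3 st.py
```

```text
turn 36.95 F [0.54 0.12 6.03] M [ 0.012 -0.162  0.023] p [ 0.4862  -0.08664  0.09448] t16.72
  eff [ -0.164 -33.457 -17.118  -0.082   0.246   0.099] tilt [ 0.001  -0.0002]
turn 37.95 F [ 0.66 -0.76  6.64] M [-0.008 -0.113  0.017] p [ 0.48613 -0.08661  0.09442] t16.88
  eff [ -0.183 -33.583 -17.198  -0.083   0.245   0.105] tilt [ 0.0008 -0.0001]
```

```bash
python3 -m pendant '[{"dx":0,"dy":0,"dz":0,"rx":0,"ry":0,"rz":1,"hand":0},{"dx":0,"dy":0,"dz":0,"rx":0,"ry":0,"rz":0,"hand":0}]' 90 >/dev/null; python3 st.py
python3 -m pendant '[{"dx":0,"dy":0,"dz":0,"rx":0,"ry":0,"rz":1,"hand":0},{"dx":0,"dy":0,"dz":0,"rx":0,"ry":0,"rz":0,"hand":0}]' 90 >/dev/null; python3 st.py
```

```text
turn 38.94 F [0.69 0.13 5.91] M [ 0.025 -0.106  0.014] p [ 0.4861  -0.08659  0.09438] t17.05
  eff [ -0.217 -33.711 -17.283  -0.083   0.244   0.121] tilt [ 0.0007 -0.0001]
turn 39.94 F [1.23 0.61 5.67] M [ 0.001 -0.121  0.012] p [ 0.48603 -0.08655  0.09432] t17.22
  eff [ -0.253 -33.849 -17.372  -0.082   0.245   0.139] tilt [ 0.0006 -0.    ]
```

Tool height now barely yields when I change the command (0.03 mm for 0.3 mm, against 0.15–0.2 mm at landing). So the pins are held under the lips. Z began sinking at about 30.5°, which makes that the bite, so 40° is already 9° past it. I'll unload the push stepwise to check the clamp.

```bash
for k in 1; do python3 -m pendant '[{"dx":0,"dy":0,"dz":-0.0005,"rx":0,"ry":0,"rz":0,"hand":0},{"dx":0,"dy":0,"dz":0,"rx":0,"ry":0,"rz":0,"hand":0}]' 90 >/dev/null; python3 st.py; done
python3 -m pendant '[{"dx":0,"dy":0,"dz":-0.0005,"rx":0,"ry":0,"rz":0,"hand":0},{"dx":0,"dy":0,"dz":0,"rx":0,"ry":0,"rz":0,"hand":0}]' 90 >/dev/null; python3 st.py
python3 -m pendant '[{"dx":0,"dy":0,"dz":0,"rx":0,"ry":0,"rz":0,"hand":0}]' 90 >/dev/null; python3 st.py
```

```text
turn 39.93 F [1.53 0.55 1.68] M [-0.036 -0.326  0.055] p [ 0.48597 -0.08655  0.0944 ] t17.38
  eff [ -0.276 -35.614 -17.798  -0.125   0.656   0.062] tilt [0.0004 0.0001]
turn 39.93 F [ 4.07 -0.25 -3.05] M [-0.178 -0.595  0.05 ] p [ 0.48588 -0.08653  0.09448] t17.55
  eff [ -0.26  -38.064 -18.486  -0.17    1.196   0.06 ] tilt [0.     0.0002]
turn 39.94 F [ 2.25 -0.91 -5.19] M [-0.16  -0.686  0.04 ] p [ 0.4859  -0.08653  0.09451] t17.63
  eff [ -0.263 -38.585 -18.64   -0.187   1.315   0.057] tilt [-0.0001  0.0003]
```

The clamp is confirmed. At zero push the cover sits about 0.9–1 mm below its free landing height, which means roughly 20–28 N on the spring. No more turning; let go.

```bash
python3 -m pendant '[{"dx":0,"dy":0,"dz":0,"rx":0,"ry":0,"rz":0,"hand":0.02},{"dx":0,"dy":0,"dz":0,"rx":0,"ry":0,"rz":0,"hand":0.03},{"dx":0,"dy":0,"dz":0,"rx":0,"ry":0,"rz":0,"hand":0.045},{"dx":0,"dy":0,"dz":0,"rx":0,"ry":0,"rz":0,"hand":0.06},{"dx":0,"dy":0,"dz":0,"rx":0,"ry":0,"rz":0,"hand":0.06},{"dx":0,"dy":0,"dz":0,"rx":0,"ry":0,"rz":0,"hand":0.06}]' 20; python3 st.py
python3 -m pendant '[{"dx":0,"dy":0,"dz":-0.01,"rx":0,"ry":0,"rz":0,"hand":0.06},{"dx":0,"dy":0,"dz":-0.02,"rx":0,"ry":0,"rz":0,"hand":0.06},{"dx":0,"dy":0,"dz":-0.03,"rx":0,"ry":0,"rz":0,"hand":0.06},{"dx":0,"dy":0,"dz":-0.03,"rx":0,"ry":0,"rz":0,"hand":0.06},{"dx":0,"dy":0,"dz":-0.03,"rx":0,"ry":0,"rz":0,"hand":0.06},{"dx":0,"dy":0,"dz":0,"rx":0,"ry":0,"rz":0,"hand":0.06},{"dx":0,"dy":0,"dz":0,"rx":0,"ry":0,"rz":0,"hand":0.06}]' 20
python3 - <<'E'
from h import *
a=cam("scene");b=cam("side");w=cam("wrist")
o=np.zeros((600,800,3),np.uint8)
o[:300,:400]=cv2.resize(a["frame"][160:280,220:380,::-1],(400,300));o[:300,400:]=cv2.resize(b["frame"][140:260,240:400,::-1],(400,300))
o[300:550,200:600]=cv2.resize(w["frame"][:,:,::-1],(400,250))
cv2.imwrite("pics/end.png",o)
E
```

```text
clock: 18.13
position: [0.4856, -0.0865, 0.0952]
ee_rot: [-0.0, 0.028, 1.0, 0.0]
contact_force: [-0.1, 0.1, 0.1]
width: 0.0598
gripper_force: 0.0
turn 39.93 F [-0.12  0.11  0.09] M [ 0.034  0.02  -0.037] p [ 0.48557 -0.08651  0.09519] t18.13
  eff [ 0.0000e+00 -3.6542e+01 -1.9537e+01 -1.0000e-03  1.0000e-02  0.0000e+00] tilt [-0.0002  0.0001]
clock: 18.72
position: [0.4868, -0.0869, 0.217]
ee_rot: [0.002, 0.028, 1.0, -0.001]
contact_force: [-0.1, -0.9, -0.1]
width: 0.0599
gripper_force: 0.0
```

View pics/end.png

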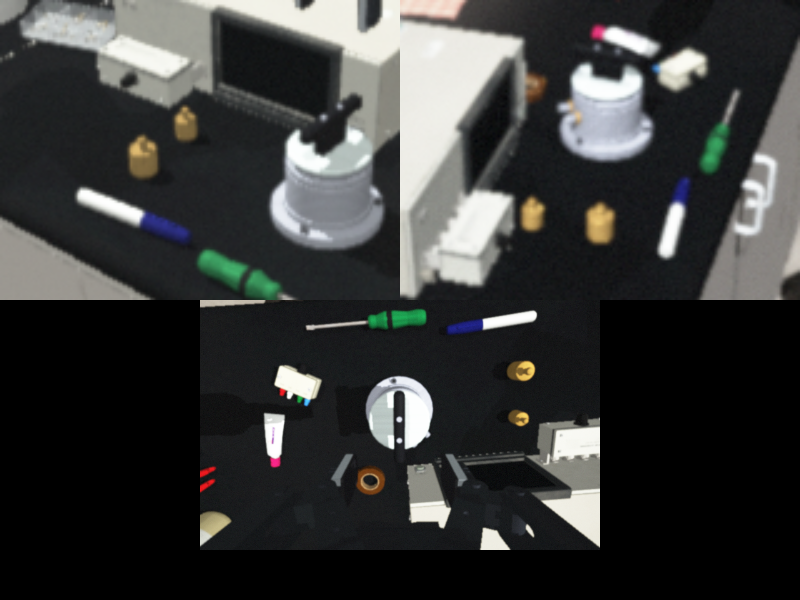

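The final views show the cover seated upright in the cell, at about (330,150) and (607,85) in the crops. The bar is still at the twisted heading, the gripper is clear, and the bystanders are in place.

```bash
python3 -c "
from rig import manip
print(manip.sign_off())"
```

```text
the job is handed in; nothing more can be done
None
```

I handed the job in at about 19 s of the 72 s: the cover is in the cell, turned about 40° clockwise (about 9° past the bite), and let go, and the final pictures show it seated upright with the bystanders unmoved. I placed the bite at about 30.5° because the cover began to sink there, since the wrist force never clearly faded; from how far it sank I estimate 20–28 N on the spring, and sign-off returned no verdict.

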